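# Wedge a box tube just off its fixture pad and hold it

## Task

Put the rusty tube offcut that lies in the way into the round parts dish, then lay the yellow-heeled wedge in line with the box tube and slide it flat on the table, nose first, under the tube's overhanging end until the tube just lifts off the near landing pad of its base: about 3 mm of daylight, so that I can slip a shim in. Finish while holding: keep the wedge gripped there with the tube's end resting on it, and do not let go. Move the tube only with the wedge, never with the gripper, and leave the other tools alone.

Things in the scene. Friction and masses are not known exactly. Their poses are not given: they have to be found in the camera images.
- base: fixture base, fixed: dark plate 220 (x) x 130 x 10 mm, bright landing pads 36 x 62 x 4 mm centred at x = -85 (near) and +85 mm (far), four dowel pins beside the tube, stop bar 22 mm high at the far end, face at x = +102 mm. Origin: centre of the underside, on the table. x: along the tube from its overhanging end to the stop, the way to push; z up
- rail: grey hollow box tube, 300 (x) x 50 x 30 mm high, 0.6 to 0.9 kg, loose on the two pads, underside 14 mm above the table; x as the base's. Its near end overhangs the plate by about 90 mm. Origin: centre of its underside. The far end is up to 3 mm short of the stop: a push may slide it to the stop, then it tips up about its far lower edge
- rail_end (a point): middle of the lower edge of the tube's overhanging near end (14 mm above the table at the start); axes as the tube
- rail_gap (a point): point on the tube's underside over the centre of the near landing pad (185 mm from the tube's far end, so it rises 0.62 mm for each 1 mm that rail_end rises); axes as the tube
- near_pad (a point): centre of the near landing pad's top face, 14 mm above the table; axes as the base. The daylight is the height of rail_gap over it: 0 at the start
- wedge: steel wedge, 0.6 kg, 30 mm wide (y): yellow heel block 40 (x) x 30 x 40 mm high, gripped across its 30 mm width; then an 80 mm taper falling evenly from 25 mm high at the heel to 5 mm at the nose (1 in 4). Origin: underside, below the heel's centre; x points to the nose, 100 mm away; z up
- wedge_nose (a point): lower edge of the wedge's nose, 100 mm along x from the wedge's origin; axes as the wedge. With the nose 36 mm past rail_end the slope meets the tube's edge; each 4 mm more raises that edge 1 mm
- offcut: rusty brown offcut of square tube, 60 long (x) x 25 x 25 mm, 0.1 kg, lying on the table 60 to 75 mm (its centre) in front of the tube's near end, across the wedge's path. Origin: centre of its underside
- dish: round metal parts dish with a magnetic red foot, stuck fast to the table: 160 mm across at the rim, 132 mm at the bottom, 36 mm high, inner floor 9 mm above the table. Origin: centre of its foot, on the table
- file: bystander: file with a wooden handle, 320 mm long (x), origin near its middle on the underside
- snips: bystander: tin snips with green handles, 220 mm long (x), 16 mm high, origin under the pivot
- pliers: bystander: pliers with red handles, 200 mm long (x), 18 mm high, origin under the pivot
- magnet: bystander: red arrow-shaped welding magnet, 100 x 110 x 18 mm, origin centre of its underside
- tape: bystander: yellow tape measure, 75 x 40 x 65 mm, origin centre of its underside
Not all that is in view belongs to the job. Several things have the shape of the wedge; the one meant has the colours described above.

How it is judged:
On the way, in this order (a step that is already met when the one before it is completed fails the run):
1. the offcut lies in the dish, released (horizontal distance between offcut and dish below 0.055 m and height (world z) of offcut below 0.03 m and contact force between the fingers and offcut below 0.2 N), for 0.2 s.
2. the wedge, flat on the table and under the overhanging end, lifts the tube off the near pad (z of rail_gap in the frame of near_pad between 0.0015 and 0.006 m and contact force between wedge and rail above 1 N and x of wedge_nose in the frame of rail_end above 0.03 m and angle between the x axis of wedge and the x axis of base, either way round below 0.2 rad and angle between wedge's own z axis and vertical below 0.1 rad and height (world z) of wedge below 0.005 m), for 0.2 s.
At the end, for the whole second after the job is handed in: Tube 1.5-6 mm clear of near pad, resting on the wedge (over 1 N), untouched by the robot; wedge flat on the table (5 mm, 0.1 rad), in line with base (0.2 rad), nose over 30 mm under the tube, still gripped (over 3 N); offcut let go in the dish (within 55 mm of its centre) (all of step 1 and all of step 2 and contact force between each of the arm, the fingers and rail below 0.5 N and contact force between the fingers and wedge above 3 N); the arm keeps its last pose, push and grip.
It fails at once if the tube is pried more than 10 mm off the near pad (z of rail_gap in the frame of near_pad above 0.01 m).
It fails at once if the robot touches the tube itself (contact force between any of the arm, the fingers and rail above 3 N).
It fails at once if another tool is moved more than 25 mm (distance of any of file, snips, pliers, magnet, tape from where it was at the start of the episode above 0.025 m).
It also fails if it takes over 51 s, if anything falls off the work surface, if the arm or the gripper's body presses on something with over 40 N, if the wrist force passes 120 N, or if a joint passes its speed limit or range.

## Robot

A 6-joint arm with a two-finger parallel gripper is mounted at the origin on the work surface. World frame = base frame: x ahead of the robot, y to its left, z up, the work surface at z = 0. Lengths are in m, angles in rad, forces in N, time in s.
With the tool pointing down it reaches from about 0.425 to 0.95 m from the base axis. Payload 3.5 kg.
Tool frame: the origin (TCP) lies on the centre line of the jaws, within the pads' length; the fingertips stand 25 mm ahead of it and the grasp point (between the pads) lies 6 mm ahead of it (ctrl.finger_overhang is the distance from the TCP to the fingertips, in m); z points along the fingers, y is the line along which they close (so a half turn about z gives the same grasp; the last joint's range is limited). The gripper opens to 85 mm and grips with 20 to 120 N. Pads are 22 mm wide; open, the fingers measure 114 mm over their backs; the gripper's body (76 mm by 85 mm) begins 54 mm behind the grasp point. The pads swing forward as they close: fully open they stand 13 mm farther back than shut.
Start: joints at [0.973, 0.286, 1.577, -0, 1.279, -0.15], TCP at [0.292, 0.608, 0.229] pointing down, gripper open.
Joint ranges: [-2.77, 2.77], [-0.9, 2.22], [0.21, 2.48], [-1.53, 4.67], [0.24, 2.81], [-2.84, 2.84]. Speed limits (rad/s): [2.79, 2.79, 3.14, 3.14, 3.14, 3.14].

## Interface

Orientations are given as a unit quaternion [x, y, z, w].
In Python, from plant import get_state, imaging, job, ctrl gives the robot as it stands.
- The arm moves only by the tool jog_arm, never from a script. Its argument "increments" is a list of rows, each an object of numbers: "dx", "dy", "dz": the shift along the world's x, y, z each as a share of 12 cm, from -1 to 1; "ax", "ay", "az": the turn, a rotation vector about the world's x, y, z each as a share of pi/2 rad, from -1 to 1; "gripper": the gripper command: -1 is shut, 1 is fully open, values between are in proportion. A call has 1 to 10 rows; each row is the pose to reach, as a shift and turn from the pose commanded when the call began; what a row does not reach only later rows make up. A row lasts 1/10 s, in which the tool goes at most 50 mm and 8.59 degrees, less where a joint would pass 70% of its speed; a pose out of reach is approached as far as the arm can. A call with a number of a shift or a turn outside -1 to 1 is refused whole. A call with a gripper value outside its range is refused whole. The fingers move at their own pace and stop on an object; "force" is the grip in N (left out, the last holds). Time passes only in rows, so rows that repeat a pose let the fingers close. It gives the time, the measured TCP pose, the force, the opening and the grip force at its end, in the units of the state.
- get_state(): the state, without advancing time (a new reading comes with each control period).
- imaging.read_camera(name): name is "side" or "top" or "wrist"; returns a dict with "frame" (480x640x3 uint8, blue, green, red), "depth" (480x640 float32, m along the optical axis (not along the pixel's ray), 0 where there is no reading), "camera_matrix" (3x3 intrinsics, pixels), "extrinsics" (4x4, takes a point from camera to world coordinates); the wrist camera has in their place "mount" (4x4, takes a point from camera to tool coordinates, whose origin is the TCP and whose axes are the flange's). Camera axes: x right, y up, looking along -z (the intrinsics and any distortion apply to the point x, -y, -z); pixel columns grow to the right and rows downward; lengths in m; the calibration is good to about 2 mm. A picture is of the moment at which its call begins: read the wrist's pose just before it.
- job.sign_off(): hands the job in; it is judged then, once.
The state is a dict: "time": time; "qpos": joint angles; "dq": joint speeds; "joint_efforts": joint torques, N m; "eef_pos": TCP position; "tcp_rot": TCP orientation; "contact_force": force on the tool from outside, world axes, zero at the start; "wrist_torque": the same for the moment, N m; "opening": opening from 0.0 (shut) to 1.0 (fully open); "finger_force": force on a finger pad.
Only numpy, scipy, OpenCV 4.12 (cv2) and the standard library are available. Lean on these libraries where they do the work, as an engineer would, in place of code of your own. Each camera call takes 0.05 s, during which the arm holds its last target. There are 200 camera calls.

## Working session

There is one attempt and no reset: what is moved stays moved. The work goes in short steps, Python scripts to look and compute and a tool call to move; the robot and the scene stay as the last step left them, time stands still between calls to the robot, and variables do not carry over. Pictures are saved under pics/ and viewed, at most 10 in all, crops included, and the job is handed in when it is done.

Besides the shell and the picture viewer there is one more tool, called as name([rows], argument=value, ...), one row to a line, values as JSON. jog_arm: Moves the arm, as the interface text tells. Shift numbers are shares of 12 cm and turn numbers shares of pi/2 rad, none past 1 either way. Its arguments: {"type":"object","properties":{"increments":{"type":"array"},"force":{"type":"number"}},"required":["increments"]}

```bash
mkdir -p pics
cat > h.py <<'E'
import numpy as np, cv2
from plant import get_state, imaging, job, ctrl
from scipy.spatial.transform import Rotation as R
def grab(n,f):
    s=get_state(); d=imaging.read_camera(n)
    if 'extrinsics' in d: T=np.array(d['extrinsics'])
    else:
        W=np.eye(4); W[:3,:3]=R.from_quat(s['tcp_rot']).as_matrix(); W[:3,3]=s['eef_pos']; T=W@np.array(d['mount'])
    cv2.imwrite(f'pics/{f}.png',d['frame'])
    np.savez(f'pics/{f}.npz',frame=d['frame'],depth=d['depth'],K=d['camera_matrix'],T=T,dist=np.array(d.get('distortion',[0,0,0,0])))
    return d
def ray(f,u,v):
    z=np.load(f'pics/{f}.npz'); K=z['K']
    p=np.array([(u-K[0,2])/K[0,0],-(v-K[1,2])/K[1,1],-1.]); return z,p
def px(f,u,v,h=None):
    z,p=ray(f,u,v); T=z['T']
    if h is None:
        dd=z['depth'][int(v)-1:int(v)+2,int(u)-1:int(u)+2]; s=np.median(dd)
    else:
        s=(h-T[2,3])/(T[:3,:3]@p)[2]
    return T[:3,:3]@(p*s)+T[:3,3]
E
python3 - <<'E'
from h import *
d=grab('top','top0'); print(d.keys(),d['camera_matrix'],d['extrinsics'])
d=grab('side','side0'); print(d['extrinsics'])
s=get_state(); print(s)
E
```

```text
dict_keys(['frame', 'depth', 'camera_matrix', 'extrinsics']) [[488.1164151    0.         318.7110309 ]
 [  0.         488.1164151  240.73338306]
 [  0.           0.           1.        ]] [[-0.03571301  0.97902283 -0.20059633  0.26325511]
 [-0.99935823 -0.03554407  0.00444491 -0.18504212]
 [-0.00277834  0.20062633  0.9796639   1.37567579]
 [ 0.          0.          0.          1.        ]]
[[-0.87316129  0.36100483 -0.32751315  0.20615087]
 [-0.48733956 -0.63352356  0.60095595  0.41302538]
 [ 0.0094607   0.68434159  0.72910019  0.78025593]
 [ 0.          0.          0.          1.        ]]
{'time': 0.1, 'qpos': array([ 9.72992548e-01,  2.87130658e-01,  1.57803404e+00,  2.92239259e-05,
        1.27859953e+00, -1.50004375e-01]), 'dq': array([-1.00683933e-03, -2.89257544e-03, -4.50644321e-03, -5.72504751e-04,
       -1.15031104e-03, -1.95806600e-05]), 'joint_efforts': array([ 1.87052450e-03, -4.07295871e+01, -2.93699205e+01, -9.01252747e-05,
        3.40412837e-03,  1.27745654e-06]), 'eef_pos': array([0.29189208, 0.60796027, 0.22764791]), 'tcp_rot': array([ 2.22037651e-01,  9.75037488e-01, -1.00565940e-03, -4.09608141e-04]), 'contact_force': array([-1.2662415 , -0.15519296, -0.13741979]), 'wrist_torque': array([-0.02082555, -0.00134756,  0.01315001]), 'finger_force': 0.0, 'opening': 0.9978859594092376}
```

View pics/top0.png

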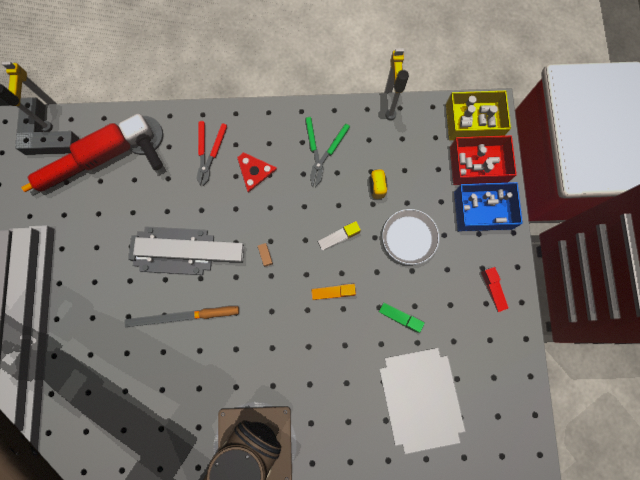

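Candidates for the wedge in top0:
- silver with a yellow heel, heel (352,229) and nose (320,243)
- all orange (334,292)
- all green (402,318)
- all red (496,289)

The yellow tape is at (379,183). I choose the silver one with the yellow heel and will check it in a crop.

Run:
```python
from h import *
im=cv2.imread('pics/top0.png')[205:285,125:285]; im2=cv2.imread('pics/top0.png')[185:285,285:445]
cv2.imwrite('pics/c0.png',np.vstack([cv2.resize(im,None,fx=4,fy=4,interpolation=cv2.INTER_CUBIC)[:260],cv2.resize(im2,None,fx=4,fy=4,interpolation=cv2.INTER_CUBIC)[:330]]))
for n,u,v,h in [('railend',243,252,.044),('railfar',133,248,.044),('off',265,254,.025),('heel',352,229,.04),('nose',320,243,.005),('dish',410,237,.036),('tape',379,183,.06)]: print(n,px('top0',u,v,h).round(4),px('top0',u,v).round(4))
```

```text
railend [0.5117 0.0199 0.044 ] [0.5194 0.0263 0.0024]
railfar [0.5341 0.3255 0.044 ] [0.5376 0.3322 0.0264]
off [ 0.5073 -0.039   0.025 ] [ 0.5072 -0.0391  0.0256]
heel [ 0.567  -0.2857  0.04  ] [ 0.5671 -0.2857  0.0395]
nose [ 0.5372 -0.1947  0.005 ] [ 0.5369 -0.1947  0.0065]
dish [ 0.539  -0.4474  0.036 ] [ 0.5443 -0.4524  0.0102]
tape [ 0.6925 -0.3668  0.06  ] [ 0.691  -0.3661  0.0647]
```

View pics/c0.png

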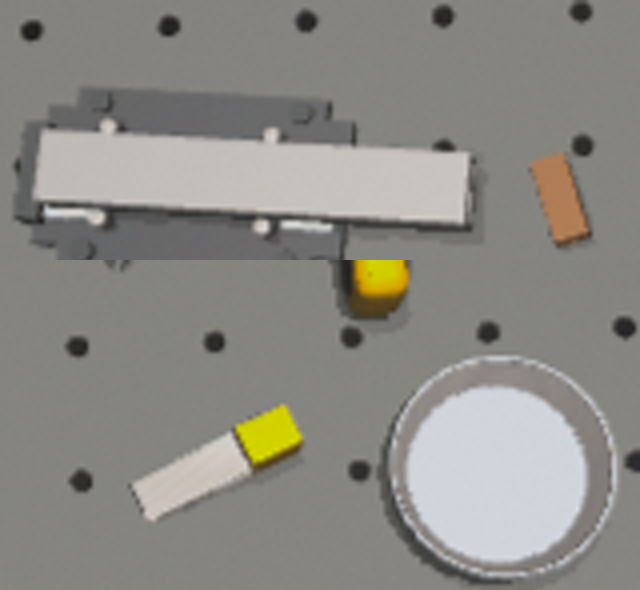

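View pics/side0.png

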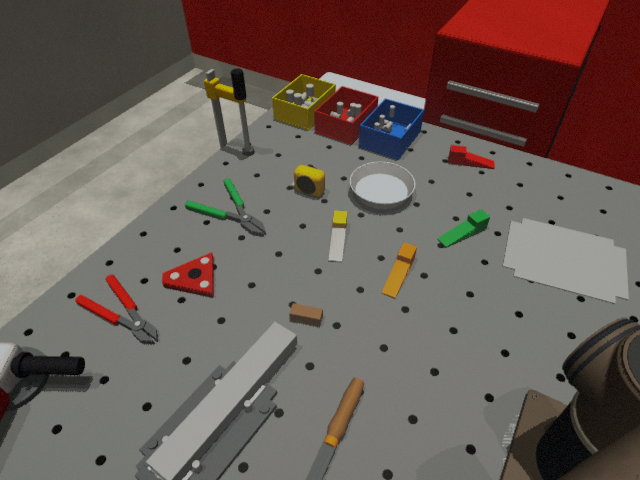

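The crop confirms the choice: silver taper with a yellow heel, heel centre at about (352,229) and nose at (320,245). It is separate from the plain orange, green and red ones. The offcut is at (265,255). Next I fit the poses with masks.

```bash
cat >> h.py <<'E'
def cloud(f):
    z=np.load(f'pics/{f}.npz'); K=z['K'];T=z['T'];d=z['depth']
    v,u=np.mgrid[:480,:640]
    P=np.stack([(u-K[0,2])/K[0,0]*d,-(v-K[1,2])/K[1,1]*d,-d],-1)@T[:3,:3].T+T[:3,3]
    return z['frame'],P
def fit(pts):
    (c,s,a)=cv2.minAreaRect(pts.astype(np.float32)*1000)
    if s[0]<s[1]: s=s[::-1]; a+=90
    return np.round(c,1),np.round(s,1),round((a+90)%180-90,1)
E
python3 - <<'E'
from h import *
fr,P=cloud('top0'); hsv=cv2.cvtColor(fr,cv2.COLOR_BGR2HSV).astype(int)
def box(u0,u1,v0,v1):
    m=np.zeros((480,640),bool); m[v0:v1,u0:u1]=1; return m
z=P[...,2]
m=box(120,250,225,275)&(z>.040)&(z<.05); print('rail',m.sum(),fit(P[m][:,:2]),z[m].mean())
m=box(250,285,235,275)&(z>.018)&(z<.035); print('off',m.sum(),fit(P[m][:,:2]),z[m].mean())
m=box(310,365,215,260)&(z>.003); print('wedge',m.sum(),fit(P[m][:,:2]))
m=box(310,365,215,260)&(z>.035); print('heel',m.sum(),P[m].mean(0),fit(P[m][:,:2]))
m=box(375,445,200,275)&(z>.028); print('dish',m.sum(),cv2.minEnclosingCircle(P[m][:,:2].astype(np.float32)*1000))
m=box(430,445,290,330); print('table z',np.median(z[m]))
E
```

```text
rail 1767 (array([527.3, 174.1]), array([300.8,  51.5]), 84.8) 0.04454188703808313
off 189 (array([508. , -36.7]), array([60. , 25.2]), 17.0) 0.02546587798467667
wedge 914 (array([ 440. , -241.1]), array([357. , 156.5]), -1.9)
heel 153 [ 0.55564679 -0.28048931  0.1015442 ] (array([ 431.1, -228.9]), array([344.1,  45.1]), -22.1)
dish 427 ((435.3241271972656, -340.23492431640625), 231.71664428710938)
table z 0.001112154087532513
```

Run:
```python
from h import *
fr,P=cloud('top0'); z=P[...,2]; d=np.load('pics/top0.npz')['depth']
def box(u0,u1,v0,v1):
    m=np.zeros((480,640),bool); m[v0:v1,u0:u1]=1; return m&(d>0)
m=box(310,365,215,260)&(z>.0055)&(z<.05);m=cv2.morphologyEx(m.astype(np.uint8),cv2.MORPH_OPEN,np.ones((3,3)))>0; print('wedge',m.sum(),fit(P[m][:,:2]))
m=box(335,365,215,245)&(z>.035)&(z<.05); print('heel',m.sum(),P[m].mean(0),fit(P[m][:,:2]))
m=box(375,445,200,275)&(z>.028)&(z<.045); print('dish',m.sum(),cv2.minEnclosingCircle(P[m][:,:2].astype(np.float32)*1000))
```

```text
wedge 464 (array([ 555.9, -251.1]), array([116.8,  37.9]), -62.8)
heel 146 [ 0.56966557 -0.28506555  0.0404557 ] (array([ 570.1, -284.6]), array([41. , 30.4]), -64.2)
dish 407 ((542.9347534179688, -448.29302978515625), 80.04448699951172)
```

jog_arm([
  {"az": 0.474,"dx": 1,"dy": -1},
  {"az": 0.474,"dx": 1,"dy": -1},
  {"az": 0.474,"dx": 1,"dy": -1},
  {"az": 0.474,"dx": 1,"dy": -1},
  {"az": 0.474,"dx": 1,"dy": -1},
])

```text
$.increments[0]: bad value
```

jog_arm([
  {"dx": 1.0,"dy": -1.0,"dz": 0,"ax": 0,"ay": 0,"az": 0.47,"gripper": 1},
  {"dx": 1.0,"dy": -1.0,"dz": 0,"ax": 0,"ay": 0,"az": 0.47,"gripper": 1},
  {"dx": 1.0,"dy": -1.0,"dz": 0,"ax": 0,"ay": 0,"az": 0.47,"gripper": 1},
  {"dx": 1.0,"dy": -1.0,"dz": 0,"ax": 0,"ay": 0,"az": 0.47,"gripper": 1},
])

```text
time: 0.5
eef_pos: [0.4143, 0.4857, 0.2282]
tcp_rot: [-0.071, 0.997, -0.001, -0.0]
contact_force: [-0.2, 0.3, 0.1]
opening: 1.002
finger_force: 0.0
```

jog_arm([
  {"dx": 0.78,"dy": -1.0,"dz": 0,"ax": 0,"ay": 0,"az": 0.1,"gripper": 1},
  {"dx": 0.78,"dy": -1.0,"dz": 0,"ax": 0,"ay": 0,"az": 0.1,"gripper": 1},
  {"dx": 0.78,"dy": -1.0,"dz": 0,"ax": 0,"ay": 0,"az": 0.1,"gripper": 1},
  {"dx": 0.78,"dy": -1.0,"dz": 0,"ax": 0,"ay": 0,"az": 0.1,"gripper": 1},
])

```text
time: 0.9
eef_pos: [0.5087, 0.3641, 0.2283]
tcp_rot: [-0.144, 0.99, -0.001, -0.0]
contact_force: [-0.5, 0.1, 0.6]
opening: 1.0
finger_force: 0.0
```

jog_arm([
  {"dx": 0,"dy": -1.0,"dz": 0,"ax": 0,"ay": 0,"az": 0,"gripper": 1},
  {"dx": 0,"dy": -1.0,"dz": 0,"ax": 0,"ay": 0,"az": 0,"gripper": 1},
  {"dx": 0,"dy": -1.0,"dz": 0,"ax": 0,"ay": 0,"az": 0,"gripper": 1},
])

```text
time: 1.2
eef_pos: [0.5051, 0.2458, 0.2281]
tcp_rot: [-0.146, 0.989, -0.0, -0.001]
contact_force: [-1.1, 0.8, -0.3]
opening: 0.998
finger_force: 0.0
```

jog_arm([
  {"dx": 0,"dy": -1.0,"dz": 0,"ax": 0,"ay": 0,"az": 0,"gripper": 1},
  {"dx": 0,"dy": -1.0,"dz": 0,"ax": 0,"ay": 0,"az": 0,"gripper": 1},
  {"dx": 0,"dy": -1.0,"dz": 0,"ax": 0,"ay": 0,"az": 0,"gripper": 1},
])

```text
time: 1.5
eef_pos: [0.5052, 0.1259, 0.2285]
tcp_rot: [-0.146, 0.989, -0.0, -0.0]
contact_force: [-0.4, -0.2, 0.0]
opening: 1.003
finger_force: 0.0
```

jog_arm([
  {"dx": 0,"dy": -0.7,"dz": 0,"ax": 0,"ay": 0,"az": 0,"gripper": 1},
  {"dx": 0,"dy": -0.7,"dz": 0,"ax": 0,"ay": 0,"az": 0,"gripper": 1},
  {"dx": 0,"dy": -0.7,"dz": 0,"ax": 0,"ay": 0,"az": 0,"gripper": 1},
  {"dx": 0,"dy": -0.7,"dz": 0,"ax": 0,"ay": 0,"az": 0,"gripper": 1},
])

```text
time: 1.9
eef_pos: [0.5056, 0.0444, 0.2286]
tcp_rot: [-0.147, 0.989, 0.0, -0.0]
contact_force: [1.7, -0.1, 0.2]
opening: 0.996
finger_force: 0.0
```

Run:
```python
from h import *
s=get_state();print(s['eef_pos'],s['tcp_rot']);d=grab('wrist','w1')
fr,P=cloud('w1'); z=P[...,2]; hsv=cv2.cvtColor(fr,cv2.COLOR_BGR2HSV)
m=(z>.018)&(z<.035)&(np.hypot(P[...,0]-.508,P[...,1]+.037)<.05); print('off',m.sum(),fit(P[m][:,:2]),z[m].mean())
m=(z>.038)&(z<.055)&(P[...,1]>.0); print('rail',m.sum(),fit(P[m][:,:2]),z[m].mean(),P[m][:,1].min())
```

```text
[0.5055562  0.04443874 0.22862128] [-1.46517324e-01  9.89207978e-01  4.26086228e-04 -2.60140184e-04]
off 1769 (array([510. , -34.4]), array([60.1, 25.7]), 16.1) 0.02461264364185317
rail 15281 (array([528.8, 177.1]), array([301.3,  50.8]), 84.8) 0.043877758435839465 0.025048353960391748
```

View pics/w1.png

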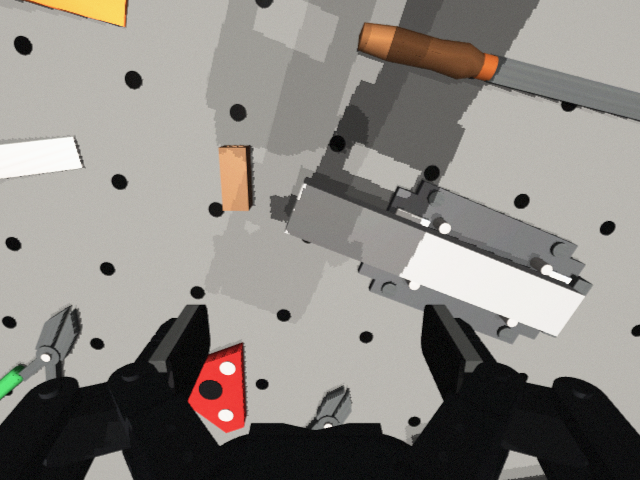

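The picture shows the offcut at (234,178) clear in front of the tube end (295,215), with the magnet at (218,385) and the file well away. I pre-narrow the jaws to keep the fingers off the tube.

jog_arm([
  {"dx": 0.03,"dy": -0.667,"dz": 0,"ax": 0,"ay": 0,"az": 0,"gripper": 0.18},
  {"dx": 0.03,"dy": -0.667,"dz": 0,"ax": 0,"ay": 0,"az": 0,"gripper": 0.18},
  {"dx": 0.03,"dy": -0.667,"dz": -1,"ax": 0,"ay": 0,"az": 0,"gripper": 0.18},
  {"dx": 0.03,"dy": -0.667,"dz": -1,"ax": 0,"ay": 0,"az": 0,"gripper": 0.18},
  {"dx": 0.03,"dy": -0.667,"dz": -1,"ax": 0,"ay": 0,"az": 0,"gripper": 0.18},
  {"dx": 0.03,"dy": -0.667,"dz": -1,"ax": 0,"ay": 0,"az": 0,"gripper": 0.18},
])

```text
time: 2.55
eef_pos: [0.5063, -0.0333, 0.1045]
tcp_rot: [-0.148, 0.989, 0.002, -0.004]
contact_force: [0.2, -0.7, 0.2]
opening: 0.591
finger_force: 0.0
```

Run:
```python
from h import *
s=get_state();print(s['eef_pos'],s['opening'])
d=grab('wrist','w2'); fr,P=cloud('w2'); z=P[...,2]
m=(z>.018)&(z<.035)&(np.hypot(P[...,0]-.509,P[...,1]+.036)<.045); print('off',m.sum(),fit(P[m][:,:2]),z[m].mean())
```

```text
[ 0.50631114 -0.03329753  0.10452742] 0.5911731344129628
off 3442 (array([509.8, -34.6]), array([60.5, 24.9]), 16.3) 0.02478122823190093
```

jog_arm([
  {"dx": 0.03,"dy": -0.01,"dz": -0.3,"ax": 0,"ay": 0,"az": 0,"gripper": 0.18},
  {"dx": 0.03,"dy": -0.01,"dz": -0.57,"ax": 0,"ay": 0,"az": 0,"gripper": 0.18},
  {"dx": 0.03,"dy": -0.01,"dz": -0.57,"ax": 0,"ay": 0,"az": 0,"gripper": 0.18},
  {"dx": 0.03,"dy": -0.01,"dz": -0.57,"ax": 0,"ay": 0,"az": 0,"gripper": -1},
  {"dx": 0.03,"dy": -0.01,"dz": -0.57,"ax": 0,"ay": 0,"az": 0,"gripper": -1},
  {"dx": 0.03,"dy": -0.01,"dz": -0.57,"ax": 0,"ay": 0,"az": 0,"gripper": -1},
  {"dx": 0.03,"dy": -0.01,"dz": -0.57,"ax": 0,"ay": 0,"az": 0,"gripper": -1},
  {"dx": 0.03,"dy": -0.01,"dz": -0.57,"ax": 0,"ay": 0,"az": 0,"gripper": -1},
  {"dx": 0.03,"dy": -0.01,"dz": -0.57,"ax": 0,"ay": 0,"az": 0,"gripper": -1},
], force=40)

```text
time: 3.5
eef_pos: [0.5132, -0.0369, 0.0409]
tcp_rot: [-0.147, 0.989, -0.0, 0.0]
contact_force: [-0.6, -0.6, -0.3]
opening: -0.003
finger_force: 0.0
```

The grasp missed: the commanded z was 5 mm higher than the lagging reading I used. I lift, open and look again.

jog_arm([
  {"dx": 0,"dy": 0,"dz": 0.5,"ax": 0,"ay": 0,"az": 0,"gripper": 0.18},
  {"dx": 0,"dy": 0,"dz": 0.5,"ax": 0,"ay": 0,"az": 0,"gripper": 0.18},
  {"dx": 0,"dy": 0,"dz": 0.5,"ax": 0,"ay": 0,"az": 0,"gripper": 0.18},
  {"dx": 0,"dy": 0,"dz": 0.5,"ax": 0,"ay": 0,"az": 0,"gripper": 0.18},
  {"dx": 0,"dy": 0,"dz": 0.5,"ax": 0,"ay": 0,"az": 0,"gripper": 0.18},
])

```text
time: 4.0
eef_pos: [0.5118, -0.0365, 0.0989]
tcp_rot: [-0.147, 0.989, 0.001, -0.001]
contact_force: [-0.4, 0.2, -0.4]
opening: 0.59
finger_force: 0.0
```

Run:
```python
from h import *
s=get_state();print(s['eef_pos'],s['opening'])
d=grab('wrist','w3'); fr,P=cloud('w3'); z=P[...,2]
m=(z>.018)&(z<.035)&(np.hypot(P[...,0]-.509,P[...,1]+.036)<.06); print('off',m.sum(),fit(P[m][:,:2]),z[m].mean())
```

```text
[ 0.51176728 -0.03647733  0.09886195] 0.5904859155915764
off 3643 (array([509.8, -34.6]), array([60.3, 25. ]), 16.3) 0.02477226430241672
```

View pics/w3.png

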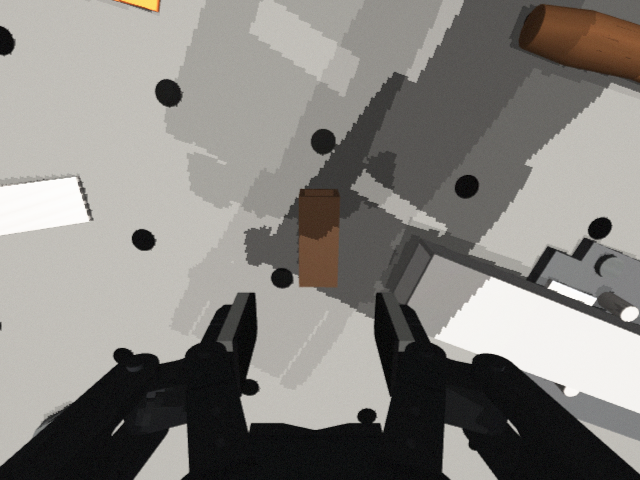

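The offcut is unmoved at (319,238), between and below the pad tips at (245,320) and (388,320). I check the true fingertip height from depth.

Run:
```python
from h import *
print(ctrl.finger_overhang,[a for a in dir(ctrl) if a[0]!='_'])
z=np.load('pics/w3.npz')
for u,v in [(246,297),(234,335),(386,297),(400,335),(242,345),(388,340),(319,240)]:
    print(u,v,z['depth'][v,u],px('w3',u,v).round(4))
s=get_state(); print(s['eef_pos'])
```

```text
0.025 ['Unreachable', 'finger_overhang']
246 297 0.14667659 [ 0.5104 -0.0656  0.1121]
234 335 0.12252614 [ 0.5104 -0.0649  0.1382]
386 297 0.14738859 [ 0.494  -0.0127  0.1127]
400 335 0.12227823 [ 0.4945 -0.0126  0.1382]
242 345 0.12727185 [ 0.516  -0.0616  0.1347]
388 340 0.12874335 [ 0.5    -0.0139  0.1339]
319 240 0.23149475 [ 0.5077 -0.035   0.0246]
[ 0.51177479 -0.03648056  0.09881052]
```

Run:
```python
from h import *
for n in ('side','top'):
    grab(n,n+'1'); fr,P=cloud(n+'1'); d=np.load(f'pics/{n}1.npz')['depth']
    m=(d>0)&(np.hypot(P[...,0]-.512,P[...,1]+.036)<.06)&(P[...,2]>.035)&(P[...,2]<.2)
    q=P[m]; print(n,m.sum(),np.histogram(q[:,2],bins=np.arange(.035,.2,.01)))
    v,u=np.nonzero(m); print(u.min(),u.max(),v.min(),v.max())
    c=fr[max(0,v.min()-30):v.max()+60,max(0,u.min()-50):u.max()+50]
    cv2.imwrite(f'pics/c_{n}1.png',cv2.resize(c,None,fx=3,fy=3)); print(c.shape)
```

```text
side 530 (array([ 0,  0,  0,  0,  0,  0,  3, 38, 68, 35, 18, 45, 80, 93, 66, 43]), array([0.035, 0.045, 0.055, 0.065, 0.075, 0.085, 0.095, 0.105, 0.115,
       0.125, 0.135, 0.145, 0.155, 0.165, 0.175, 0.185, 0.195]))
285 316 246 297
(141, 131, 3)
top 65 (array([ 0,  0,  0,  0,  0,  0,  0,  3,  2,  3,  2,  7, 25,  5,  4,  4]), array([0.035, 0.045, 0.055, 0.065, 0.075, 0.085, 0.095, 0.105, 0.115,
       0.125, 0.135, 0.145, 0.155, 0.165, 0.175, 0.185, 0.195]))
271 281 230 247
(107, 110, 3)
```

View pics/side1.png

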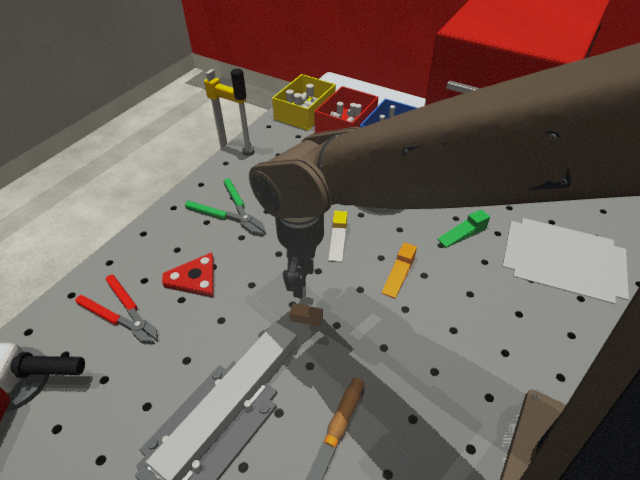

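The side camera agrees that the fingertips are really about 10 mm *above* the reported TCP at this opening, not 25 mm below, so the stated overhang doesn't hold. I descend in stages while watching the force.

jog_arm([
  {"dx": -0.015,"dy": 0.015,"dz": -0.4,"ax": 0,"ay": 0,"az": 0,"gripper": 0.18},
  {"dx": -0.015,"dy": 0.015,"dz": -0.6,"ax": 0,"ay": 0,"az": 0,"gripper": 0.18},
  {"dx": -0.015,"dy": 0.015,"dz": -0.7,"ax": 0,"ay": 0,"az": 0,"gripper": 0.18},
  {"dx": -0.015,"dy": 0.015,"dz": -0.7,"ax": 0,"ay": 0,"az": 0,"gripper": 0.18},
  {"dx": -0.015,"dy": 0.015,"dz": -0.7,"ax": 0,"ay": 0,"az": 0,"gripper": 0.18},
  {"dx": -0.015,"dy": 0.015,"dz": -0.7,"ax": 0,"ay": 0,"az": 0,"gripper": 0.18},
])

```text
time: 4.75
eef_pos: [0.5127, -0.0354, 0.0182]
tcp_rot: [-0.147, 0.989, -0.001, 0.001]
contact_force: [0.4, -0.0, 0.8]
opening: 0.587
finger_force: 0.0
```

Run:
```python
from h import *
s=get_state();print(s['eef_pos'],s['opening'],s['contact_force'])
d=grab('wrist','w4'); fr,P=cloud('w4'); z=P[...,2]; d=np.load('pics/w4.npz')['depth']
for u,v in [(246,297),(386,297)]: print(px('w4',u,v))
grab('side','side2'); fr,P=cloud('side2'); d=np.load('pics/side2.npz')['depth']
m=(d>0)&(np.hypot(P[...,0]-.512,P[...,1]+.036)<.06)&(P[...,2]>.005)&(P[...,2]<.1)
print(np.histogram(P[m][:,2],bins=np.arange(.005,.1,.005)))
```

```text
[ 0.51273141 -0.03539356  0.01815342] 0.5867246084631629 [ 0.38313465 -0.02286942  0.79567412]
[ 0.51104157 -0.06444658  0.03188291]
[ 0.49517152 -0.01136558  0.03122935]
(array([ 21,  18,  22, 152,  57,  18,  31,  19,   6,  11,   6,   4,   9,
        24,  40,  16,  32,  56]), array([0.005, 0.01 , 0.015, 0.02 , 0.025, 0.03 , 0.035, 0.04 , 0.045,
       0.05 , 0.055, 0.06 , 0.065, 0.07 , 0.075, 0.08 , 0.085, 0.09 ,
       0.095]))
```

jog_arm([
  {"dx": -0.02,"dy": 0.005,"dz": -0.1,"ax": 0,"ay": 0,"az": 0,"gripper": 0.18},
  {"dx": -0.02,"dy": 0.005,"dz": -0.17,"ax": 0,"ay": 0,"az": 0,"gripper": 0.18},
  {"dx": -0.02,"dy": 0.005,"dz": -0.17,"ax": 0,"ay": 0,"az": 0,"gripper": 0.18},
  {"dx": -0.02,"dy": 0.005,"dz": -0.17,"ax": 0,"ay": 0,"az": 0,"gripper": -1},
  {"dx": -0.02,"dy": 0.005,"dz": -0.17,"ax": 0,"ay": 0,"az": 0,"gripper": -1},
  {"dx": -0.02,"dy": 0.005,"dz": -0.17,"ax": 0,"ay": 0,"az": 0,"gripper": -1},
  {"dx": -0.02,"dy": 0.005,"dz": -0.17,"ax": 0,"ay": 0,"az": 0,"gripper": -1},
], force=40)

```text
time: 5.55
eef_pos: [0.5103, -0.0347, -0.0023]
tcp_rot: [-0.147, 0.989, -0.0, 0.001]
contact_force: [0.1, 1.0, 6.9]
opening: 0.285
finger_force: 42.4
```

Gripped at opening 0.285, about 24 mm, which matches the offcut. I lift it and carry it to the dish, turning towards the wedge's yaw on the way.

jog_arm([
  {"dx": 0,"dy": 0,"dz": 0.4,"ax": 0,"ay": 0,"az": 0,"gripper": -1},
  {"dx": 0,"dy": 0,"dz": 0.8,"ax": 0,"ay": 0,"az": 0,"gripper": -1},
  {"dx": 0,"dy": -0.3,"dz": 1,"ax": 0,"ay": 0,"az": 0,"gripper": -1},
  {"dx": 0,"dy": -0.6,"dz": 1,"ax": 0,"ay": 0,"az": -0.1,"gripper": -1},
  {"dx": 0,"dy": -1,"dz": 1,"ax": 0,"ay": 0,"az": -0.2,"gripper": -1},
  {"dx": 0,"dy": -1,"dz": 1,"ax": 0,"ay": 0,"az": -0.3,"gripper": -1},
])

```text
time: 6.15
eef_pos: [0.509, -0.1591, 0.1167]
tcp_rot: [0.083, 0.997, -0.001, 0.001]
contact_force: [0.7, 0.5, -1.6]
opening: 0.285
finger_force: 39.8
```

jog_arm([
  {"dx": 0.15,"dy": -0.4,"dz": 0,"ax": 0,"ay": 0,"az": -0.08,"gripper": -1},
  {"dx": 0.15,"dy": -0.8,"dz": 0,"ax": 0,"ay": 0,"az": -0.16,"gripper": -1},
  {"dx": 0.15,"dy": -1,"dz": 0,"ax": 0,"ay": 0,"az": -0.24,"gripper": -1},
  {"dx": 0.15,"dy": -1,"dz": 0,"ax": 0,"ay": 0,"az": -0.3,"gripper": -1},
])

```text
time: 6.55
eef_pos: [0.5264, -0.2778, 0.1157]
tcp_rot: [0.312, 0.95, -0.0, -0.0]
contact_force: [-0.1, 0.8, -1.0]
opening: 0.284
finger_force: 39.9
```

jog_arm([
  {"dx": 0.12,"dy": -0.4,"dz": 0,"ax": 0,"ay": 0,"az": -0.08,"gripper": -1},
  {"dx": 0.12,"dy": -0.8,"dz": 0,"ax": 0,"ay": 0,"az": -0.16,"gripper": -1},
  {"dx": 0.12,"dy": -1,"dz": 0,"ax": 0,"ay": 0,"az": -0.24,"gripper": -1},
  {"dx": 0.12,"dy": -1,"dz": 0,"ax": 0,"ay": 0,"az": -0.29,"gripper": -1},
])

```text
time: 6.95
eef_pos: [0.5404, -0.3979, 0.1153]
tcp_rot: [0.518, 0.855, -0.0, -0.0]
contact_force: [-0.7, 1.3, -0.7]
opening: 0.284
finger_force: 39.9
```

jog_arm([
  {"dx": 0,"dy": -0.2,"dz": 0,"ax": 0,"ay": 0,"az": 0,"gripper": -1},
  {"dx": 0,"dy": -0.44,"dz": 0,"ax": 0,"ay": 0,"az": 0,"gripper": -1},
  {"dx": 0,"dy": -0.44,"dz": 0,"ax": 0,"ay": 0,"az": 0,"gripper": -1},
  {"dx": 0,"dy": -0.44,"dz": 0,"ax": 0,"ay": 0,"az": 0,"gripper": -1},
])

```text
time: 7.35
eef_pos: [0.5406, -0.447, 0.115]
tcp_rot: [0.515, 0.857, 0.001, -0.001]
contact_force: [-0.9, 0.2, -0.5]
opening: 0.28
finger_force: 39.9
```

Run:
```python
from h import *
s=get_state();print(s['eef_pos'],s['tcp_rot'],s['opening'],s['finger_force'])
d=grab('wrist','w5'); fr,P=cloud('w5'); z=P[...,2]
dd=np.load('pics/w5.npz')['depth']
m=(dd>0)&(z>.036)&(z<.044)&(P[...,1]>-.37)&(P[...,1]<-.2)&(P[...,0]<.62); print('heel',m.sum(),fit(P[m][:,:2]))
```

```text
[ 0.54060019 -0.44701545  0.11497356] [ 5.15095629e-01  8.57131901e-01  5.09259244e-04 -1.06678935e-03] 0.2796088210854669 39.86633223015815
heel 3326 (array([ 562.1, -323.3]), array([112.7,  38.5]), 69.8)
```

View pics/w5.png

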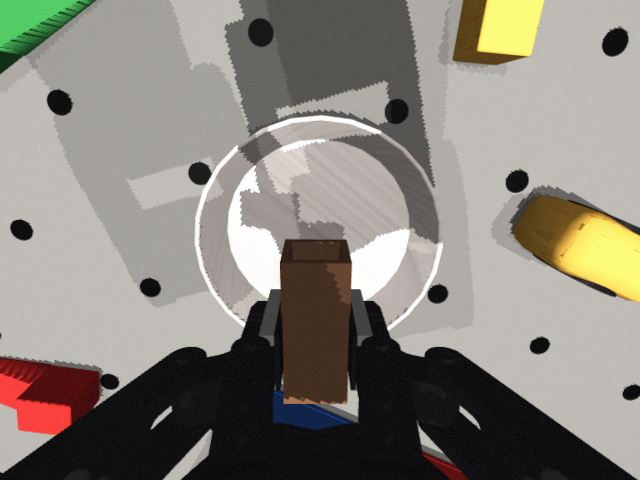

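The picture shows the offcut at (316,320), held over the dish whose rim is centred at about (318,225). The wedge heel is at (500,30). I lower and release.

jog_arm([
  {"dx": 0.01,"dy": 0,"dz": -0.35,"ax": 0,"ay": 0,"az": 0,"gripper": -1},
  {"dx": 0.01,"dy": 0,"dz": -0.7,"ax": 0,"ay": 0,"az": 0,"gripper": -1},
  {"dx": 0.01,"dy": 0,"dz": -0.85,"ax": 0,"ay": 0,"az": 0,"gripper": -1},
  {"dx": 0.01,"dy": 0,"dz": -0.85,"ax": 0,"ay": 0,"az": 0,"gripper": -1},
  {"dx": 0.01,"dy": 0,"dz": -0.85,"ax": 0,"ay": 0,"az": 0,"gripper": 0.1},
  {"dx": 0.01,"dy": 0,"dz": -0.85,"ax": 0,"ay": 0,"az": 0,"gripper": 0.1},
  {"dx": 0.01,"dy": 0,"dz": -0.85,"ax": 0,"ay": 0,"az": 0,"gripper": 0.1},
  {"dx": 0.01,"dy": 0,"dz": -0.85,"ax": 0,"ay": 0,"az": 0,"gripper": 0.1},
])

```text
time: 8.2
eef_pos: [0.5432, -0.448, 0.0161]
tcp_rot: [0.515, 0.857, -0.0, 0.001]
contact_force: [-0.4, -0.8, 0.4]
opening: 0.546
finger_force: 0.0
```

jog_arm([
  {"dx": 0,"dy": 0,"dz": 0.4,"ax": 0,"ay": 0,"az": 0,"gripper": 0.1},
  {"dx": 0,"dy": 0,"dz": 0.8,"ax": 0,"ay": 0,"az": 0,"gripper": 0.1},
  {"dx": 0,"dy": 0,"dz": 0.85,"ax": 0,"ay": 0,"az": 0,"gripper": 0.1},
  {"dx": 0.1,"dy": 0.4,"dz": 0.85,"ax": 0,"ay": 0,"az": -0.06,"gripper": 0.18},
  {"dx": 0.18,"dy": 0.8,"dz": 0.85,"ax": 0,"ay": 0,"az": -0.06,"gripper": 0.18},
  {"dx": 0.18,"dy": 0.8,"dz": 0.85,"ax": 0,"ay": 0,"az": -0.06,"gripper": 0.18},
  {"dx": 0.18,"dy": 0.8,"dz": 0.85,"ax": 0,"ay": 0,"az": -0.06,"gripper": 0.18},
  {"dx": 0.18,"dy": 0.8,"dz": 0.85,"ax": 0,"ay": 0,"az": -0.06,"gripper": 0.18},
])

```text
time: 9.0
eef_pos: [0.5641, -0.3521, 0.1166]
tcp_rot: [0.555, 0.832, -0.0, 0.001]
contact_force: [-0.8, 0.3, -0.7]
opening: 0.589
finger_force: 0.0
```

Run:
```python
from h import *
s=get_state();print(s['eef_pos'],s['tcp_rot'],s['opening'],s['finger_force'])
q=s['tcp_rot'];print('yaw',np.degrees(2*np.arctan2(q[1],q[0]))-90)
d=grab('wrist','w6'); fr,P=cloud('w6'); z=P[...,2]; dd=np.load('pics/w6.npz')['depth']
m=(dd>0)&(z>.036)&(z<.046)&(np.hypot(P[...,0]-.569,P[...,1]+.285)<.04); print('heel',m.sum(),fit(P[m][:,:2]))
m=(dd>0)&(z>.0055)&(z<.03)&(np.hypot(P[...,0]-.54,P[...,1]+.235)<.05)
m=cv2.morphologyEx(m.astype(np.uint8),cv2.MORPH_OPEN,np.ones((3,3)))>0; print('taper',m.sum(),fit(P[m][:,:2]))
grab('top','top3'); fr,P=cloud('top3'); z=P[...,2]; hsv=cv2.cvtColor(fr,cv2.COLOR_BGR2HSV)
m=(hsv[...,0]>4)&(hsv[...,0]<18)&(hsv[...,1]>90)&(np.hypot(P[...,0]-.543,P[...,1]+.448)<.075); print('off',m.sum(),P[m].mean(0))
```

```text
[ 0.56410197 -0.35205365  0.11659371] [ 5.54578723e-01  8.32131043e-01 -2.50778631e-04  5.51412320e-04] 0.589193022485518 0.0
yaw 22.636579588720195
heel 3549 (array([ 572.3, -283.1]), array([39.8, 30.4]), -67.1)
taper 5765 (array([ 554.2, -240.9]), array([74.5, 30.3]), -66.8)
off 186 [ 0.53844145 -0.44523059  0.03329171]
```

jog_arm([
  {"dx": 0.07,"dy": 0.4,"dz": 0,"ax": 0,"ay": 0,"az": 0,"gripper": 0.18},
  {"dx": 0.07,"dy": 0.575,"dz": 0,"ax": 0,"ay": 0,"az": 0,"gripper": 0.18},
  {"dx": 0.07,"dy": 0.575,"dz": -0.3,"ax": 0,"ay": 0,"az": 0,"gripper": 0.18},
  {"dx": 0.07,"dy": 0.575,"dz": -0.6,"ax": 0,"ay": 0,"az": 0,"gripper": 0.18},
  {"dx": 0.07,"dy": 0.575,"dz": -0.85,"ax": 0,"ay": 0,"az": 0,"gripper": 0.18},
  {"dx": 0.07,"dy": 0.575,"dz": -0.94,"ax": 0,"ay": 0,"az": 0,"gripper": 0.18},
  {"dx": 0.07,"dy": 0.575,"dz": -0.94,"ax": 0,"ay": 0,"az": 0,"gripper": 0.18},
  {"dx": 0.07,"dy": 0.575,"dz": -0.94,"ax": 0,"ay": 0,"az": 0,"gripper": 0.18},
])

```text
time: 9.9
eef_pos: [0.5733, -0.2833, 0.0047]
tcp_rot: [0.555, 0.832, -0.0, 0.001]
contact_force: [0.0, 0.3, 0.4]
opening: 0.587
finger_force: 0.0
```

jog_arm([
  {"dx": 0,"dy": 0,"dz": 0,"ax": 0,"ay": 0,"az": 0,"gripper": -1},
  {"dx": 0,"dy": 0,"dz": 0,"ax": 0,"ay": 0,"az": 0,"gripper": -1},
  {"dx": 0,"dy": 0,"dz": 0,"ax": 0,"ay": 0,"az": 0,"gripper": -1},
  {"dx": 0,"dy": 0,"dz": 0,"ax": 0,"ay": 0,"az": 0,"gripper": -1},
  {"dx": 0,"dy": 0,"dz": 0,"ax": 0,"ay": 0,"az": 0,"gripper": -1},
], force=100)

```text
time: 10.4
eef_pos: [0.5736, -0.2838, 0.0062]
tcp_rot: [0.554, 0.832, -0.001, 0.002]
contact_force: [-1.9, -1.3, 6.4]
opening: 0.338
finger_force: 99.2
```

Wedge gripped at opening 0.338. I lift it slightly, turn it about -28° into line with the tube, and carry it to the start of the slide.

jog_arm([
  {"dx": 0,"dy": 0,"dz": 0.17,"ax": 0,"ay": 0,"az": 0,"gripper": -1},
  {"dx": 0,"dy": 0,"dz": 0.17,"ax": 0,"ay": 0,"az": 0,"gripper": -1},
  {"dx": -0.15,"dy": 0.2,"dz": 0.17,"ax": 0,"ay": 0,"az": -0.06,"gripper": -1},
  {"dx": -0.3,"dy": 0.4,"dz": 0.17,"ax": 0,"ay": 0,"az": -0.14,"gripper": -1},
  {"dx": -0.45,"dy": 0.6,"dz": 0.17,"ax": 0,"ay": 0,"az": -0.22,"gripper": -1},
  {"dx": -0.58,"dy": 0.8,"dz": 0.17,"ax": 0,"ay": 0,"az": -0.3,"gripper": -1},
  {"dx": -0.58,"dy": 0.8,"dz": 0.17,"ax": 0,"ay": 0,"az": -0.31,"gripper": -1},
  {"dx": -0.58,"dy": 0.8,"dz": 0.17,"ax": 0,"ay": 0,"az": -0.31,"gripper": -1},
])

```text
time: 11.2
eef_pos: [0.502, -0.1852, 0.0226]
tcp_rot: [0.738, 0.675, -0.0, -0.001]
contact_force: [0.8, -0.5, -6.1]
opening: 0.336
finger_force: 99.5
```

jog_arm([
  {"dx": 0,"dy": 0.2,"dz": 0,"ax": 0,"ay": 0,"az": 0,"gripper": -1},
  {"dx": 0,"dy": 0.4,"dz": 0,"ax": 0,"ay": 0,"az": 0,"gripper": -1},
  {"dx": 0,"dy": 0.6,"dz": 0,"ax": 0,"ay": 0,"az": 0,"gripper": -1},
  {"dx": 0,"dy": 0.79,"dz": 0,"ax": 0,"ay": 0,"az": 0,"gripper": -1},
  {"dx": 0,"dy": 0.79,"dz": 0,"ax": 0,"ay": 0,"az": 0,"gripper": -1},
  {"dx": 0,"dy": 0.79,"dz": 0,"ax": 0,"ay": 0,"az": 0,"gripper": -1},
])

```text
time: 11.8
eef_pos: [0.5036, -0.0918, 0.0237]
tcp_rot: [0.738, 0.675, 0.0, 0.001]
contact_force: [0.9, 0.2, -5.7]
opening: 0.335
finger_force: 99.6
```

Run:
```python
from h import *
s=get_state();print(s['eef_pos'],s['tcp_rot'],s['opening'],s['finger_force'],s['contact_force'])
q=s['tcp_rot'];print('yaw',(np.degrees(2*np.arctan2(q[1],q[0]))-90))
d=grab('wrist','w7'); fr,P=cloud('w7'); z=P[...,2]; dd=np.load('pics/w7.npz')['depth']
m=(dd>0)&(z>.038)&(z<.055)&(P[...,1]>.015)&(abs(P[...,0]-.525)<.06); print('rail',m.sum(),fit(P[m][:,:2]),P[m][:,1].min())
m=(dd>0)&(z>.01)&(z<.05)&(P[...,1]<.015)&(P[...,1]>-.08)&(abs(P[...,0]-.51)<.04); print('wedge',m.sum(),fit(P[m][:,:2]))
```

```text
[ 0.50358432 -0.09179211  0.02371109] [7.38242698e-01 6.74534895e-01 8.04160446e-05 6.22888657e-04] 0.3352612018034983 99.57623362541199 [ 0.90441783  0.23945442 -5.69348289]
yaw -5.163894335972714Traceback (most recent call last):
  File "<stdin>", line 5, in <module>
    return umr_minimum(a, axis, None, out, keepdims, initial, where)
ValueError: zero-size array to reduction operation minimum which has no identity
```

View pics/w7.png

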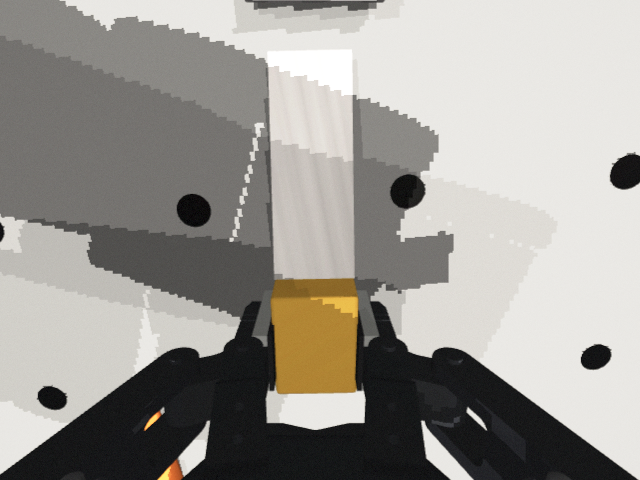

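The wedge nose at (310,50) is in line with the tube's end face at (248–384, 5). I measure the gap.

Run:
```python
from h import *
print('nose',px('w7',310,50).round(4),px('w7',310,51,.0225).round(4))
for v in (2,6,9,11): print(v,px('w7',315,v).round(4),px('w7',315,v,.014).round(4))
im=cv2.imread('pics/w7.png'); print(im[0:16,315].tolist())
```

```text
nose [5.12e-01 1.30e-02 2.00e-04] [0.512  0.0095 0.0225]
2 [0.5153 0.0266 0.0138] [0.5153 0.0266 0.014 ]
6 [ 5.155e-01  2.870e-02 -5.000e-04] [0.5152 0.0253 0.014 ]
9 [ 0.5154  0.0277 -0.0007] [0.5151 0.0244 0.014 ]
11 [ 5.154e-01  2.700e-02 -5.000e-04] [0.515  0.0237 0.014 ]
[[117, 117, 122], [67, 68, 70], [69, 71, 72], [75, 75, 78], [79, 82, 83], [78, 79, 80], [77, 80, 81], [81, 82, 83], [105, 109, 108], [181, 188, 189], [182, 189, 192], [183, 188, 190], [182, 188, 190], [183, 186, 189], [188, 194, 195], [200, 207, 209]]
```

jog_arm([
  {"dx": 0,"dy": 0,"dz": -0.08,"ax": 0,"ay": 0,"az": 0,"gripper": -1},
  {"dx": 0,"dy": 0,"dz": -0.14,"ax": 0,"ay": 0,"az": 0,"gripper": -1},
  {"dx": 0,"dy": 0,"dz": -0.16,"ax": 0,"ay": 0,"az": 0,"gripper": -1},
  {"dx": 0,"dy": 0,"dz": -0.16,"ax": 0,"ay": 0,"az": 0,"gripper": -1},
])

```text
time: 12.25
eef_pos: [0.5034, -0.0924, 0.0061]
tcp_rot: [0.739, 0.674, -0.001, -0.0]
contact_force: [-4.8, 1.3, 9.7]
opening: 0.332
finger_force: 101.4
```

jog_arm([
  {"dx": 0.009,"dy": 0.1,"dz": 0,"ax": 0,"ay": 0,"az": 0,"gripper": -1},
  {"dx": 0.018,"dy": 0.2,"dz": 0,"ax": 0,"ay": 0,"az": 0,"gripper": -1},
  {"dx": 0.027,"dy": 0.3,"dz": 0,"ax": 0,"ay": 0,"az": 0,"gripper": -1},
  {"dx": 0.034,"dy": 0.37,"dz": 0,"ax": 0,"ay": 0,"az": 0,"gripper": -1},
  {"dx": 0.034,"dy": 0.37,"dz": 0,"ax": 0,"ay": 0,"az": 0,"gripper": -1},
  {"dx": 0.034,"dy": 0.37,"dz": 0,"ax": 0,"ay": 0,"az": 0,"gripper": -1},
], force=110)

```text
time: 12.85
eef_pos: [0.5092, -0.0472, 0.0062]
tcp_rot: [0.739, 0.674, 0.001, 0.002]
contact_force: [1.9, -0.1, 6.3]
opening: 0.335
finger_force: 108.9
```

jog_arm([
  {"dx": 0.004,"dy": 0.04,"dz": 0,"ax": 0,"ay": 0,"az": 0,"gripper": -1},
  {"dx": 0.008,"dy": 0.08,"dz": 0,"ax": 0,"ay": 0,"az": 0,"gripper": -1},
  {"dx": 0.011,"dy": 0.12,"dz": 0,"ax": 0,"ay": 0,"az": 0,"gripper": -1},
  {"dx": 0.011,"dy": 0.12,"dz": 0,"ax": 0,"ay": 0,"az": 0,"gripper": -1},
  {"dx": 0.011,"dy": 0.12,"dz": 0,"ax": 0,"ay": 0,"az": 0,"gripper": -1},
])

```text
time: 13.35
eef_pos: [0.5105, -0.0344, 0.0062]
tcp_rot: [0.738, 0.674, 0.0, 0.003]
contact_force: [-0.7, -6.0, 5.4]
opening: 0.334
finger_force: 108.8
```

Run:
```python
from h import *
s=get_state();print(s['eef_pos'],s['tcp_rot'],s['contact_force'])
grab('wrist','w8'); fr,P=cloud('w8'); z=P[...,2]; dd=np.load('pics/w8.npz')['depth']
m=(dd>0)&(z>.038)&(z<.055)&(P[...,1]>.01)&(abs(P[...,0]-.525)<.06);q=P[m]
print('rail',m.sum(),fit(q[:,:2])); A=np.c_[q[:,1],q[:,0]-.52,np.ones(len(q))]; c=np.linalg.lstsq(A,q[:,2],rcond=None)[0]; print('slope',c, 'near end y',np.percentile(q[:,1],1))
```

```text
[ 0.5105106  -0.03439567  0.00621696] [7.38279720e-01 6.74489509e-01 4.03800279e-04 2.60662965e-03] [-0.69095134 -6.00292943  5.37444444]
rail 31931 (array([517.3,  51.8]), array([50.7, 43.5]), -5.3)
slope [-0.00018868  0.00055196  0.04389798] near end y 0.03009816794021496
```

jog_arm([
  {"dx": 0.003,"dy": 0.03,"dz": 0,"ax": 0,"ay": 0,"az": 0,"gripper": -1},
  {"dx": 0.006,"dy": 0.06,"dz": 0,"ax": 0,"ay": 0,"az": 0,"gripper": -1},
  {"dx": 0.009,"dy": 0.09,"dz": 0,"ax": 0,"ay": 0,"az": 0,"gripper": -1},
  {"dx": 0.012,"dy": 0.13,"dz": 0,"ax": 0,"ay": 0,"az": 0,"gripper": -1},
  {"dx": 0.012,"dy": 0.13,"dz": 0,"ax": 0,"ay": 0,"az": 0,"gripper": -1},
  {"dx": 0.012,"dy": 0.13,"dz": 0,"ax": 0,"ay": 0,"az": 0,"gripper": -1},
])

```text
time: 14.0
eef_pos: [0.5119, -0.0193, 0.0062]
tcp_rot: [0.738, 0.674, 0.0, 0.003]
contact_force: [-0.4, -8.4, 4.8]
opening: 0.336
finger_force: 108.9
```

```bash
cat > m.py <<'E'
from h import *
import sys
f=sys.argv[1]
s=get_state();print(s['eef_pos'],s['tcp_rot'],s['contact_force'],s['finger_force'],s['opening'])
grab('wrist',f); fr,P=cloud(f); z=P[...,2]; dd=np.load(f'pics/{f}.npz')['depth']
m=(dd>0)&(z>.038)&(z<.06)&(P[...,1]>.01)&(abs(P[...,0]-.525)<.06);q=P[m]
print('rail',m.sum(),fit(q[:,:2])); A=np.c_[q[:,1]-.03,q[:,0]-.52,np.ones(len(q))]; c=np.linalg.lstsq(A,q[:,2],rcond=None)[0]; print('slope,end height',c)
m=(dd>0)&(z>.034)&(z<.05)&(P[...,1]<s['eef_pos'][1]+.03)&(abs(P[...,0]-.51)<.012);q=P[m]; print('heel',q.mean(0), fit(q[:,:2]))
fr,P=None,None
grab('top',f+'t'); fr,P=cloud(f+'t'); z=P[...,2]
m=(z>.036)&(z<.056)&(P[...,1]>.1)&(P[...,1]<.32)&(abs(P[...,0]-.527)<.022);q=P[m]; print('top slope',np.polyfit(q[:,1]-.03,q[:,2],1),m.sum())
E
python3 m.py w9
```

```text
[ 0.51193051 -0.01930931  0.00620567] [7.38335741e-01 6.74427415e-01 1.29275948e-04 2.82446015e-03] [-0.38609203 -8.3763359   4.75826986] 108.85666251182556 0.33598959853108584
rail 42440 (array([517.9,  58.9]), array([58. , 50.6]), 84.6)
slope,end height [-1.27233855e-02 -3.53794337e-05  4.76568812e-02]
heel [ 0.50995245 -0.01485477  0.03968079] (array([510., -17.]), array([42.5, 24. ]), 90.0)
top slope [-0.01462005  0.0484367 ] 1068
```

The tube end is up 3.75 mm, about 2.3 mm of daylight. I advance 5 mm more for about 3 mm.

jog_arm([
  {"dx": 0.002,"dy": 0.02,"dz": 0,"ax": 0,"ay": 0,"az": 0,"gripper": -1},
  {"dx": 0.004,"dy": 0.04,"dz": 0,"ax": 0,"ay": 0,"az": 0,"gripper": -1},
  {"dx": 0.004,"dy": 0.04,"dz": 0,"ax": 0,"ay": 0,"az": 0,"gripper": -1},
  {"dx": 0.004,"dy": 0.04,"dz": 0,"ax": 0,"ay": 0,"az": 0,"gripper": -1},
  {"dx": 0.004,"dy": 0.04,"dz": 0,"ax": 0,"ay": 0,"az": 0,"gripper": -1},
])

```text
time: 14.6
eef_pos: [0.5124, -0.0149, 0.0062]
tcp_rot: [0.738, 0.675, -0.0, 0.003]
contact_force: [0.0, -9.8, 4.7]
opening: 0.336
finger_force: 108.9
```

```bash
python3 m.py w10
python3 - <<'E'
from h import *
fr,P=cloud('w10t'); im=cv2.resize(fr[190:290,230:450],None,fx=3,fy=3)
w=cv2.imread('pics/w10.png'); cv2.imwrite('pics/c10.png',np.hstack([cv2.resize(w,(400,300)),cv2.resize(im,(400,300))]))
E
```

```text
[ 0.51239025 -0.01487824  0.00622399] [ 7.38226098e-01  6.74546640e-01 -1.43763391e-04  3.00633253e-03] [ 0.03954933 -9.82199142  4.74219586] 108.88004779815674 0.3357592477816515
rail 45406 (array([518.2,  61.1]), array([62.3, 50.7]), 85.1)
slope,end height [-0.01640661 -0.00050453  0.0487682 ]
heel [ 0.50992611 -0.01039789  0.03979173] (array([510. , -12.7]), array([42.5, 24. ]), 89.9)
top slope [-0.01792611  0.04958231] 1040
```

View pics/c10.png

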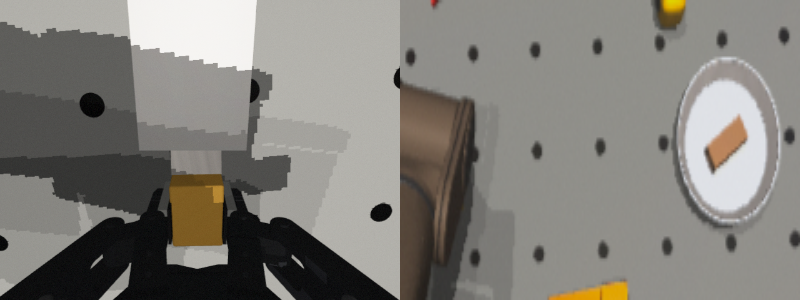

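The left half shows the heel at (197,210), gripped, with the taper under the tube end at (195,150). The right half shows the offcut lying in the dish at (727,143). The tube end is up about 4.9 mm, so the daylight is about 3.0 mm. I hand in.

```bash
python3 -c "
from plant import job; print(job.sign_off())"
```

```text
the job is handed in; nothing more can be done
None
```

The job is handed in, though the sign-off returned no verdict: the offcut lies released in the dish, and the wedge is still gripped flat under the tube's end, with about 3 mm of daylight at the near pad worked out from the camera depth.

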